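Latch the tie link of a frame press onto its anchor pin

TASK

Tie the frame press: pick up the steel tie link, lower its eye over the press's stud so that the link lies flat on the plate, then swing the link about the stud to push its hook's mouth onto the anchor pin until the sprung latch has flipped shut behind the pin. Push gently (never more than 20 N on the pin), the eye goes on before the hook; then let go of the link and leave the other things where they stand.

Things in the scene. Friction and masses are not known exactly. Their poses are not given: they have to be found in the camera images.
- press: frame press, fixed: aluminium plate 275 x 260 mm, 12 mm thick. Origin under the stud, at the plate's underside; x to the anchor pin, y the way the hook is pushed on, z up. From y = 86 mm on stand a gilded frame corner and a grey spring housing, up to 27 mm above the plate. Fully hooked, the link lies along the press's x within 0.2 rad
- slot_mid (a point): middle of the anchor pin's slot, on the plate, 150 mm from the stud; axes as the press. The steel pin (16 mm thick, 26 mm head from 15 to 22 mm above the plate: the hook cannot be lowered over it) is set anywhere 25 mm either way of this along y; its setting is not measured: look or feel. It is sprung: pushed to +y it gives 1 mm per 8 N, up to 8 mm
- stud (a point): axis of the upright steel stud (14 mm thick, 31 mm high, tapered top) at the plate's top face; axes as the press. With its eye on the stud and turned back 0.7 rad (clockwise from above) from the press's x, the link clears the pin at every setting
- link: steel tie link, loose, 0.36 to 0.59 kg, flat, 12 mm thick, 210 mm long. Origin on the axis of its eye, at its underside; x along the link to the hook, y the way the mouth opens, z up. Eye: hole 26 mm, outside 56 mm. Shank 26 mm wide. Hook: a U open to +y, x 116 to 182 mm, y -26 to +48 mm, throat 19 mm wide, flared at the mouth
- link_eye (a point): centre of the link's eye, half-way up its 12 mm thickness; axes as the link
- link_throat (a point): seat of the pin's axis in the hook's throat, 150 mm from the eye, half-way up; axes as the link. The latch flips shut once the pin's axis is within 1 to 3 mm of here; then the pin bottoms
- link_mouth (a point): where the pin's axis is when the pin first meets the shut latch: 39 mm from the throat seat (the throat leans 0.11 rad from the link's y towards the eye, along the arc of the swing), half-way up. From here the pin pushes the latch in, with some 3 to 10 N
- link_grip (a point): point to grasp: on the upright rib of the link, 107 mm from the eye, 36 mm above the link's underside; the link balances here. The rib is 34 mm long along x, 16 mm thick along y (grasp across y), from 12 to 52 mm above the underside
- latch (a joint): the hook's sprung latch: 0 rad shut, grows as the pin pushes it inwards, to 1.5 rad; its spring shuts it
- brush_pot: bystander, to be left alone: white ceramic pot, 80 mm wide, 90 mm high; origin under its centre
- varnish: bystander, to be left alone: glass bottle with a red cap, 48 mm wide, 100 mm high; origin under its centre
- dish: bystander, to be left alone: blue ceramic dish, 100 mm wide, 40 mm high; origin under its centre
- brush: bystander, to be left alone: long-handled brush lying beyond the press; origin at its underside
There are look-alikes about, which are no part of the job. There is more than one size of the link; the job needs the larger.

How it is judged:
On the way, in this order (a step that is already met when the one before it is completed fails the run):
1. the link's eye is over the stud with the link down on the plate, the hook still off the pin (horizontal distance between link_eye and stud below 0.009 m and z of link_eye in the frame of stud below 0.012 m and z of link_throat in the frame of slot_mid below 0.012 m and horizontal distance between link_throat and pin_axis above 0.03 m), for 0.1 s.
2. the pin is in the hook's throat and its latch has flipped shut behind the pin (horizontal distance between link_eye and stud below 0.009 m and z of link_eye in the frame of stud below 0.012 m and z of link_throat in the frame of slot_mid below 0.012 m and horizontal distance between link_throat and pin_axis below 0.02 m and value of joint latch below 0.12 rad), for 0.2 s.
At the end, for the whole second after the job is handed in: The eye is around the stud (centres within 9 mm) with the link flat on the plate, the pin sits in the hook's throat behind the latch (axis within 20 mm of its seat), the latch is shut (under 0.12 rad), the link is at rest and let go (all of step 2 and angle between link's own z axis and vertical below 0.1 rad and linear speed of link below 0.01 m/s); the robot touches nothing.
It fails at once if the link (latch included) presses on the press's sprung pin with more than 20 N (contact force between link and pin above 20 N).
It fails at once if the brush pot is shifted by more than 30 mm (distance of brush_pot from where it was at the start of the episode above 0.03 m).
It fails at once if the bottle is shifted by more than 30 mm (distance of varnish from where it was at the start of the episode above 0.03 m).
It fails at once if the dish is shifted by more than 30 mm (distance of dish from where it was at the start of the episode above 0.03 m).
It fails at once if the brush is shifted by more than 30 mm (distance of brush from where it was at the start of the episode above 0.03 m).
It also fails if it takes over 72 s, if anything falls off the work surface, if the arm or the gripper's body presses on something with over 40 N, if the wrist force passes 120 N, or if a joint passes its speed limit or range.

ROBOT

A 7-joint arm with a two-finger parallel gripper is mounted at the origin on the work surface. World frame = base frame: x ahead of the robot, y to its left, z up, the work surface at z = 0. Lengths are in m, angles in rad, forces in N, time in s.
With the tool pointing down it reaches from about 0.35 to 0.9 m from the base axis. Payload 8.1 kg.
Tool frame: the origin (TCP) lies at the very end of the fingers, on their centre line; the grasp point (between the pads) lies grip_point_offset behind it (grip_point_offset is the distance from the TCP to the grasp point, in m); z points along the fingers, y is the line along which they close (so a half turn about z gives the same grasp; the last joint's range is limited). The gripper opens to 85 mm and grips with 20 to 120 N. Pads are 22 mm wide; open, the fingers measure 114 mm over their backs; the gripper's body (76 mm by 85 mm) begins 54 mm behind the grasp point. The pads swing forward as they close: fully open they stand 13 mm farther back than shut.
Start: joints at [1.095, 0.434, 0.025, 1.573, -0.012, 1.134, -0.075], TCP at [0.228, -0.582, 0.231] pointing down, gripper open.
Joint ranges: [-2.62, 2.62], [-0.44, 2.09], [-1.27, 1.32], [0.08, 2.57], [-1.32, 4.46], [0.12, 2], [-2.74, 2.74]. Speed limits (rad/s): [2.22, 2.22, 3.01, 3.01, 3.14, 3.14, 3.14].

INTERFACE

Orientations are given as a unit quaternion [x, y, z, w].
In Python, from bench import get_obs, capture, hand_in, look_for, silhouettes, tip_of, grip_point_offset gives the robot as it stands. The module is installed in compiled form; this text tells all that it offers.
- The arm moves only by the tool carry_out, never from a script. Its argument "motion" is one flat list of numbers, 5 for each row, row after row: the finger opening in cm, from 0 to 8.54, then the shift along the tool's x, y, z in cm, then the turn about the tool's z in rad. A call has 1 to 10 rows; each row shifts and turns the commanded pose from where the row before left it, along the tool's axes as they then stand; what a row does not reach is not made up. A row lasts 1/8 s, in which the tool goes at most 62.5 mm and 10.7 degrees, less where a joint would pass 70% of its speed; a pose out of reach is approached as far as the arm can. A call with a gripper value outside its range is refused whole. The fingers move at their own pace and stop on an object; "newtons" is the grip in N (left out, the last holds). Time passes only in rows, so rows that do not move let the fingers close. It gives the time, the measured TCP pose, the force, the opening and the grip force at its end, in the units of the state.
- get_obs(): the state, without advancing time (a new reading comes with each control period).
- capture(name): name is "side" or "top"; returns a dict with "pixels" (384x512x3 uint8, red, green, blue), "mtx" (3x3 intrinsics, pixels), "camera_from_world" (4x4, takes a point from world to camera coordinates). Camera axes: x right, y up, looking along -z (the intrinsics and any distortion apply to the point x, -y, -z); pixel columns grow to the right and rows downward; lengths in m; the calibration is good to about 2 mm. A picture is of the moment at which its call begins. There is no depth.
- hand_in(): hands the job in; it is judged then, once.
Trained networks look in the newest picture that a camera, given by its name, has taken for a name from the list of things; names that differ only in an ending like _2 or _b are one class to them, and where a whole thing is asked for, a point or a joint stands for the part that bears it (a point fixed in the world has none). Each returns a list of dicts, best first, with "score" (0 to 1); they miss things now and then, are a little off and sometimes report something else, mostly with a low value. They report only what shows in the picture. A call takes as long as a camera call. They do not tell look-alikes from the thing itself.
- look_for(camera, thing): "location" ([x, y, z] in m, in world coordinates, good to about 4 mm: the middle of the surface that is visible of it).
- silhouettes(camera, thing): "region" (384x512 bool, what is visible of it).
- tip_of(camera, thing): "location" ([x, y, z] in m, in world coordinates, good to about 4 mm: a listed point, or the origin of a listed thing).
The state is a dict: "time_s": time; "joints": joint angles; "dq": joint speeds; "joint_efforts": joint torques, N m; "ee_pos": TCP position; "eef_rot": TCP orientation; "ft_force": force on the tool from outside, world axes, zero at the start; "moment": the same for the moment, N m; "gripper_width": finger opening in m; "finger_force": force on a finger pad.
Only numpy, scipy, OpenCV 4.12 (cv2) and the standard library are available. Lean on these libraries where they do the work, as an engineer would, in place of code of your own. Each camera call takes 0.05 s, during which the arm holds its last target. There are 200 camera calls.

## Working session

There is one attempt and no reset: what is moved stays moved. The work goes in short steps, Python scripts to look and compute and a tool call to move; the robot and the scene stay as the last step left them, time stands still between calls to the robot, and variables do not carry over. Pictures are saved under pics/ and viewed, at most 10 in all, crops included, and the job is handed in when it is done.

Besides the shell and the picture viewer there is one more tool, called by a JSON object that holds its "name" and its "arguments". carry_out: Moves the arm, as the interface text tells. Its arguments: {"type":"object","properties":{"motion":{"type":"array"},"newtons":{"type":"number"}},"required":["motion"]}

```bash
mkdir -p pics; cat > h.py <<'E'
import numpy as np, cv2
from bench import *
def save(n,f,crop=None,s=1):
    c=capture(n); im=c["pixels"][:,:,::-1].copy()
    if crop: im=im[crop[1]:crop[3],crop[0]:crop[2]]
    cv2.imwrite('pics/'+f,cv2.resize(im,None,fx=s,fy=s,interpolation=cv2.INTER_CUBIC)); return c
def proj(c,p):
    q=c["camera_from_world"]@np.r_[p,1]; v=c["mtx"]@np.array([q[0],-q[1],-q[2]]); return v[:2]/v[2]
def ray(c,uv,z):
    E=np.asarray(c["camera_from_world"]);R=E[:3,:3];o=-R.T@E[:3,3]
    d=np.linalg.inv(c["mtx"])@np.r_[uv,1];d=R.T@np.array([d[0],-d[1],-d[2]]);return o+d*(z-o[2])/d[2]
E
python3 - <<'E'
from h import *
np.set_printoptions(precision=4,suppress=True)
o=get_obs();print(o['ee_pos'],o['eef_rot'],o['time_s'],o['gripper_width'],grip_point_offset)
for n in("top","side"):
    c=save(n,n+'0.png',s=1.5)
    for t in("press","slot_mid","stud","link","link_eye","link_throat","link_mouth","link_grip","brush_pot","varnish","dish","brush"):
        print(n,t,[(np.round(r['location'],3),round(r['score'],2),proj(c,r['location']).round()) for r in tip_of(n,t)])
print(c["mtx"])
E
```

```text
[ 0.2274 -0.5816  0.2305] [ 0.9827  0.1853 -0.0002 -0.0007] 0.0 0.08534612581382234 0.0187
top press [(array([ 0.571, -0.012, -0.002]), 0.82, array([247., 201.]))]
top slot_mid [(array([ 0.42 , -0.039,  0.01 ]), 0.84, array([255., 247.]))]
top stud [(array([ 0.571, -0.011,  0.011]), 0.59, array([247., 201.]))]
top link [(array([ 0.37 ,  0.432, -0.003]), 0.93, array([109., 262.])), (array([ 0.447,  0.308, -0.003]), 0.62, array([149., 238.]))]
top link_eye [(array([0.37 , 0.427, 0.003]), 0.97, array([110., 261.])), (array([0.444, 0.31 , 0.007]), 0.75, array([147., 238.]))]
top link_throat [(array([0.486, 0.165, 0.005]), 0.82, array([193., 226.])), (array([0.266, 0.379, 0.004]), 0.57, array([123., 294.]))]
top link_mouth [(array([0.518, 0.18 , 0.006]), 0.61, array([188., 216.]))]
top link_grip [(array([0.298, 0.399, 0.028]), 0.75, array([115., 284.])), (array([0.477, 0.204, 0.032]), 0.72, array([179., 228.]))]
top brush_pot [(array([ 0.538, -0.463, -0.001]), 0.9, array([384., 212.]))]
top varnish [(array([0.722, 0.172, 0.005]), 0.59, array([193., 155.]))]
top dish [(array([ 0.662,  0.35
[... 760 characters left out ...]
2, 0.006]), 0.65, array([253., 259.]))]
side link_mouth [(array([ 0.287,  0.356, -0.   ]), 0.86, array([287., 342.])), (array([0.522, 0.176, 0.005]), 0.67, array([239., 258.]))]
side link_grip [(array([0.472, 0.204, 0.038]), 0.89, array([249., 261.])), (array([0.296, 0.395, 0.024]), 0.59, array([276., 346.]))]
side brush_pot [(array([ 0.539, -0.46 ,  0.   ]), 0.98, array([321., 156.]))]
side varnish [(array([ 0.721,  0.176, -0.001]), 0.77, array([180., 237.]))]
side dish [(array([ 0.659,  0.352, -0.002]), 0.92, array([159., 282.]))]
side brush [(array([0.778, 0.05 , 0.002]), 0.55, array([190., 208.]))]
[[455.4559   0.     254.896 ]
 [  0.     455.4559 192.5198]
 [  0.       0.       1.    ]]
```

View pictures.

View pics/top0.png

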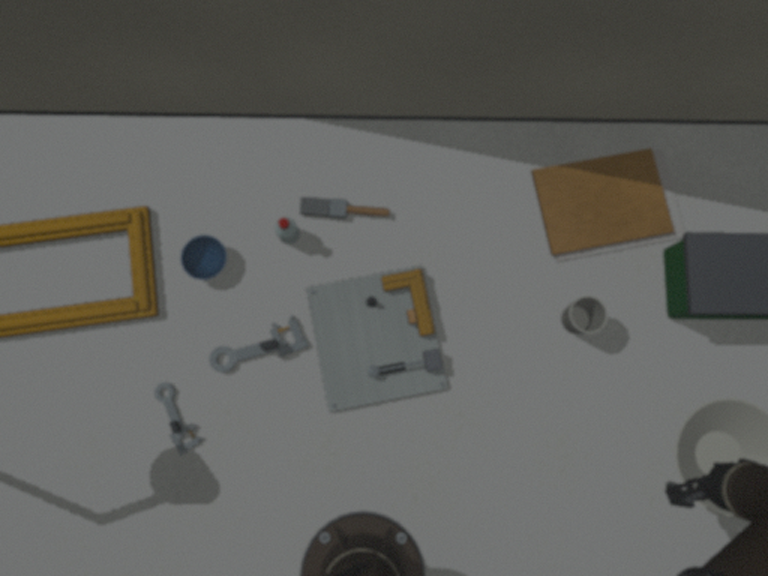

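```bash
python3 - <<'E'
from h import *
save("top",'crop1.png',(85,190,285,310),4)
save("side",'crop2.png',(200,180,350,300),5)
E
```

```text
(no output)
```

View pics/crop1.png

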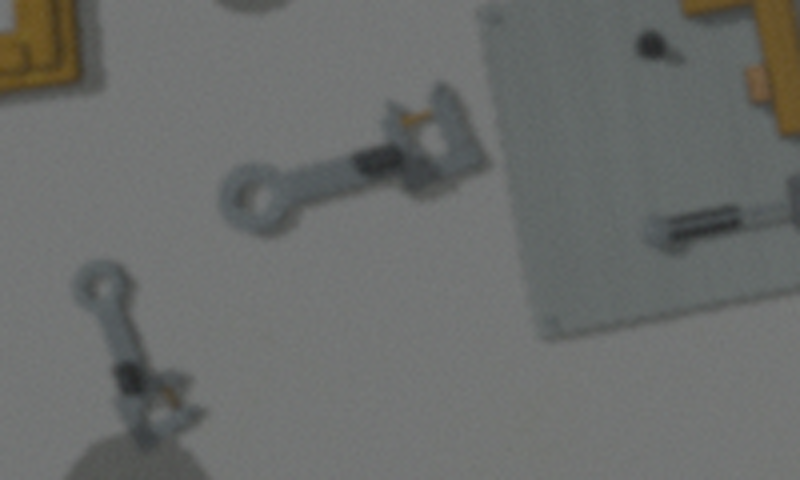

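View pics/crop2.png

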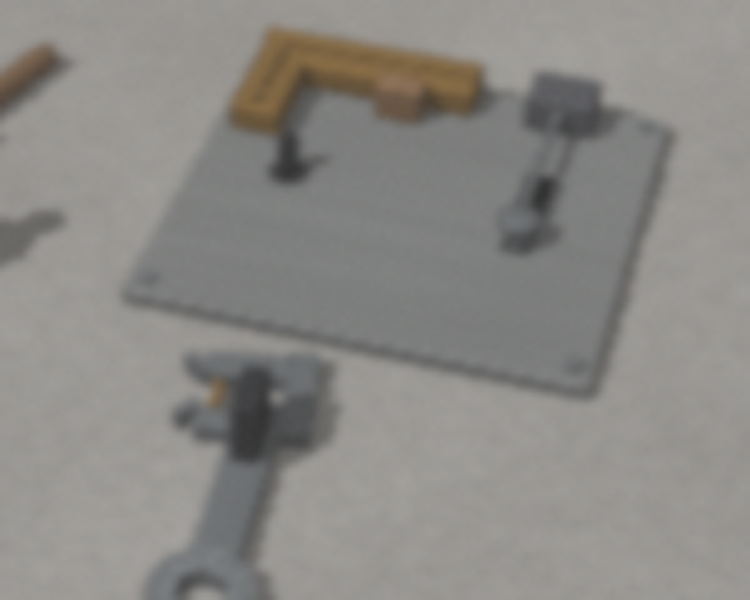

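The large link has its eye at px (147,238) and throat at px (193,226) in the top picture, 150 mm apart, which fits the description. The look-alike has its eye at (110,261) and throat at (123,294), 114 mm apart, so it is the smaller size. The crop confirms this. The stud is at (247,201). The pin head is at (250,248) in top and (304,224) in side.

```bash
cat >> h.py <<'E'
from scipy.optimize import least_squares
LP={"link_eye":(0,0,.006),"link_throat":(.150,0,.006),"link_mouth":(.1457,.0388,.006),"link_grip":(.107,0,.036),"link":(0,0,0)}
PP={"stud":(0,0,.012),"slot_mid":(.150,0,.012),"press":(0,0,0)}
def fit(model,x0,n=4,cams=("top","side")):
    pts=[]
    for _ in range(n):
        for c in cams:
            capture(c)
            for t,m in model.items():
                for r in tip_of(c,t):
                    th=x0[3];P=np.array(x0[:3])+[np.cos(th)*m[0]-np.sin(th)*m[1],np.sin(th)*m[0]+np.cos(th)*m[1],m[2]]
                    if np.linalg.norm(P-r['location'])<.03: pts.append((m,r['location'],c,t))
    M=np.array([p[0] for p in pts]);L=np.array([p[1] for p in pts])
    def f(x):
        c,s=np.cos(x[3]),np.sin(x[3]);R=np.array([[c,-s,0],[s,c,0],[0,0,1]]);return (M@R.T+x[:3]-L)
    s=least_squares(lambda x:f(x).ravel(),x0,loss='soft_l1',f_scale=.004)
    return s.x,pts,f(s.x)
E
python3 - <<'E'
from h import *
np.set_printoptions(precision=4,suppress=True)
for nm,m,x0 in(("link",LP,[.445,.309,0,-1.29]),("press",PP,[.571,-.012,0,-2.97])):
    x,p,r=fit(m,x0); print(nm,x,len(p),r.std(0))
    for cam in("top","side"):
        k=[i for i in range(len(p)) if p[i][2]==cam]; print(cam,r[k].mean(0))
    if nm=="press": P=x
    else: c,s=np.cos(x[3]),np.sin(x[3]);print("grip",x[0]+.107*c,x[1]+.107*s)
ct=capture("top");cs=capture("side")
pt=ray(ct,(250,248),.034);ps=ray(cs,(303.8,224),.034)
print("pin",pt,ps)
th=P[3]
for q in(pt,ps):
    d=(q-P[:3])[:2];print("pin in press",d@[np.cos(th),np.sin(th)],d@[-np.sin(th),np.cos(th)])
print("stud px top at base/top",proj(ct,[P[0],P[1],.012]),proj(ct,[P[0],P[1],.043]),"side",proj(cs,[P[0],P[1],.012]),proj(cs,[P[0],P[1],.043]))
E
```

```text
link [ 0.4433  0.3073 -0.0006 -1.2888] 36 [0.0018 0.0019 0.0024]
top [-0.0006 -0.0002  0.0003]
side [ 0.0005  0.0002 -0.0003]
grip 0.47308412794502647 0.2045249107029845
press [ 0.5706 -0.0124 -0.0018 -2.938 ] 23 [0.0018 0.0016 0.0024]
top [ 0.0005 -0.0005  0.0008]
side [-0.0005  0.0006 -0.0011]
pin [ 0.4151 -0.0225  0.034 ] [ 0.4136 -0.0145  0.034 ]
pin in press 0.154307236448419 -0.0215713453395191
pin in press 0.15424941430098033 -0.029732958833325614
stud px top at base/top [247.3785 200.493 ] [247.3455 199.0128] side [256.5091 214.3181] [256.5464 206.2329]
```

{"name": "carry_out", "arguments": {"motion": [8.5, 3.7, -4.6, 0, 0, 8.5, 3.7, -4.6, 0, 0, 8.5, 3.7, -4.6, 0, 0, 8.5, 3.7, -4.6, 0, 0, 8.5, 3.7, -4.6, 0, 0, 8.5, 3.7, -4.6, 0, 0, 8.5, 3.7, -4.6, 0, 0, 8.5, 3.7, -4.6, 0, 0, 8.5, 3.7, -4.6, 0, 0, 8.5, 3.7, -4.6, 0, 0], "newtons": 60}}

```text
time_s: 6.75
ee_pos: [0.4052, -0.0172, 0.2317]
eef_rot: [0.983, 0.185, 0.001, 0.0]
ft_force: [0.6, -0.5, 0.7]
gripper_width: 0.085
finger_force: 0.0
```

{"name": "carry_out", "arguments": {"motion": [8.5, 3.6, -4.6, 0, 0, 8.5, 3.6, -4.6, 0, 0, 8.5, 3.6, -4.6, 0, 0, 8.5, 3.6, -4.5, 0, 0, 8.5, 0, 0, 1, -0.185, 8.5, 0, 0, 1, -0.185, 8.5, 0, 0, 1, -0.185, 8.5, 0, 0, 1, -0.185, 8.5, 0, 0, 1, -0.185, 8.5, 0, 0, 1, -0.185]}}

```text
time_s: 8.0
ee_pos: [0.4724, 0.2038, 0.1711]
eef_rot: [0.736, 0.677, 0.0, 0.0]
ft_force: [-0.4, 0.3, -0.3]
gripper_width: 0.0848
finger_force: 0.0
```

{"name": "carry_out", "arguments": {"motion": [8.5, 0, 0, 1, -0.185, 8.5, 0, 0, 1, -0.185, 8.5, 0, 0, 0, 0, 8.5, 0, 0, 0, 0]}}

```text
time_s: 8.5
ee_pos: [0.4724, 0.204, 0.1517]
eef_rot: [0.602, 0.798, 0.0, 0.0]
ft_force: [0.7, 0.4, -0.7]
gripper_width: 0.0851
finger_force: 0.0
```

```bash
cat >> h.py <<'E'
def pose():
    o=get_obs();q=o['eef_rot'];psi=2*np.arctan2(q[1],q[0]);p=np.array(o['ee_pos']);return o,p,psi
def togo(p,psi,tgt,tpsi):
    d=np.array(tgt)-p;c,s=np.cos(psi),np.sin(psi)
    dt=-((tpsi-psi+np.pi)%(2*np.pi)-np.pi)
    return np.array([d@[c,s,0],d@[s,-c,0],-d[2]])*100,dt
E
python3 - <<'E'
from h import *
o,p,psi=pose();print(o['time_s'],p,o['eef_rot'],psi,o['ft_force'],o['joints']);print(togo(p,psi,[.473,.2045,.017],1.8528))
E
```

```text
8.5 [0.47239077 0.20401366 0.15165729] [6.02445479e-01 7.98160012e-01 1.88666296e-04 6.97585056e-05] 1.8484696733526342 [ 0.73487748  0.39272187 -0.71497627] [ 0.11318568  0.48002285 -0.84422263  1.88952383  0.43344508  0.96479927
 -0.65112666]
(array([ 0.03007125,  0.0719209 , 13.46572896]), np.float64(-0.0043303266473655455))
```

{"name": "carry_out", "arguments": {"motion": [8.5, 0, 0.1, 4, 0, 8.5, 0, 0, 4, 0, 8.5, 0, 0, 3, 0, 8.5, 0, 0, 1.6, 0, 8.5, 0, 0, 0.7, 0, 8.5, 0, 0, 0, 0, 1, 0, 0, 0, 0, 1, 0, 0, 0, 0, 1, 0, 0, 0, 0, 1, 0, 0, 0, 0], "newtons": 60}}

```text
time_s: 9.75
ee_pos: [0.4733, 0.2042, 0.0186]
eef_rot: [0.601, 0.799, 0.0, 0.0]
ft_force: [0.8, 0.2, -3.4]
gripper_width: 0.0152
finger_force: 58.5
```

{"name": "carry_out", "arguments": {"motion": [1, 0, 0, 0, 0, 1, 0, 0, 0, 0, 1, 0, 0, 0, 0]}}

```text
time_s: 10.12
ee_pos: [0.4733, 0.2042, 0.0186]
eef_rot: [0.601, 0.799, 0.0, 0.0]
ft_force: [-1.2, -1.4, 5.1]
gripper_width: 0.0152
finger_force: 60.0
```

{"name": "carry_out", "arguments": {"motion": [1, 0, 0, -2, 0, 1, 0, 0, -4, 0, 1, 0, 0, -4, 0, 1, 0, 0, 0, 0.1, 1, 0, 0, 0, 0.18, 1, 0, 0, 0, 0.18, 1, 0, 0, 0, 0.18, 1, 0, 0, 0, 0.18, 1, 0, 0, 0, 0.18, 1, 0, 0, 0, 0.18], "newtons": 90}}

```text
time_s: 11.38
ee_pos: [0.4724, 0.2038, 0.1176]
eef_rot: [0.945, 0.327, -0.001, 0.0]
ft_force: [0.5, 0.1, -5.7]
gripper_width: 0.0146
finger_force: 88.6
```

{"name": "carry_out", "arguments": {"motion": [1, 0, 0, 0, 0.18, 1, 0, 0, 0, 0.18, 1, 0, 0, 0, 0.18, 1, 0, 0, 0, 0.18, 1, 0, 0, 0, 0.18, 1, 0, 0, 0, 0.18, 1, 0, 0, 0, 0.09, 1, 0, 0, 0, 0, 1, 0, 0, 0, 0]}}

```text
time_s: 12.5
ee_pos: [0.4728, 0.2041, 0.1179]
eef_rot: [0.97, -0.245, -0.0, 0.0]
ft_force: [-0.8, -0.1, -4.4]
gripper_width: 0.0147
finger_force: 88.5
```

```bash
python3 - <<'E'
from h import *
np.set_printoptions(precision=4,suppress=True)
o,p,psi=pose();th=psi-np.pi;print(o['time_s'],p,psi,o['ft_force'],o['moment'],o['joints'])
x0=[p[0]-.107*np.cos(th),p[1]-.107*np.sin(th),p[2]-.018,th];print(x0)
x,pt,r=fit(LP,x0,3);print(x,len(pt),r.std(0))
for cam in("top","side"):
    k=[i for i in range(len(pt)) if pt[i][2]==cam]; print(cam,r[k].mean(0))
# target: eye over stud, link angle -2.938-.7
tth=-3.638; R=lambda a:np.array([[np.cos(a),-np.sin(a)],[np.sin(a),np.cos(a)]])
off=R(x[3]).T@(p[:2]-x[:2]);print("TCP in link",off,psi-x[3])
t=np.array([.5706,-.0124])+R(tth)@off; print(t,togo(p,psi,[*t,.12],psi+tth-x[3]), "nominal",np.array([.5706,-.0124])+R(tth)@[.107,0])
E
```

```text
12.5 [0.4728 0.2041 0.1179] -0.49495536286154607 [-0.8365 -0.0844 -4.4276] [0.0177 0.0171 0.011 ] [-0.3428  0.4024 -0.2197  1.958   0.1199  0.7943 -2.6955]
[np.float64(0.5669347177014501), np.float64(0.15328639651888232), np.float64(0.09993611972913473), np.float64(-3.6365480164513393)]
[ 0.5682  0.1538  0.0984 -3.63  ] 23 [0.0019 0.0013 0.0019]
top [-0.001  -0.0002  0.0016]
side [ 0.0005  0.0001 -0.0009]
TCP in link [0.1078 0.0004] 3.135028438621905
[0.4756 0.0386] (array([ 8.1085, 14.4285, -0.2064]), np.float64(0.008016198516548556)) nominal [0.4765 0.0386]
```

{"name": "carry_out", "arguments": {"motion": [1, 1.1, 1.9, 0, 0, 1, 2.0, 3.5, 0, 0, 1, 2.0, 3.6, 0, 0, 1, 2.0, 3.5, 0, 0, 1, 1.0, 1.9, 0, 0, 1, 0, 0, 2, 0, 1, 0, 0, 1, 0, 1, 0, 0, 0, 0, 1, 0, 0, 0, 0]}}

```text
time_s: 15.42
ee_pos: [0.4759, 0.0395, 0.0887]
eef_rot: [0.969, -0.246, 0.0, -0.0]
ft_force: [0.0, 0.4, -5.1]
gripper_width: 0.0149
finger_force: 88.4
```

```bash
python3 - <<'E'
from h import *
np.set_printoptions(precision=4,suppress=True)
o,p,psi=pose();th=psi-np.pi;print(o['time_s'],p,psi,o['joints'])
x0=[p[0]-.107*np.cos(th),p[1]-.107*np.sin(th),p[2]-.019,th];print(x0)
x,pt,r=fit(LP,x0,2);print(x,len(pt),r.std(0)); d=np.array([.5706,-.0124,0])-x[:3]; d[2]=0; print("shift cm",togo(p,psi,p+d,psi))
a=save("top","t3.png",(190,150,310,270),5); b=save("side","s3.png",(200,150,340,255),5)
print(proj(a,[.5706,-.0124,.043]),proj(b,[.5706,-.0124,.043]))
A=cv2.imread('pics/t3.png');B=cv2.imread('pics/s3.png')
E
```

```text
15.425 [0.4759 0.0395 0.0887] -0.4964997293663652 [-0.0511  0.3921 -0.1832  2.0753  0.1104  0.6826 -2.3737]
[np.float64(0.5700268104294712), np.float64(-0.01142075145924059), np.float64(0.0696787468953703), np.float64(-3.638092382956158)]
[ 0.5708 -0.0119  0.0702 -3.6352] 14 [0.0018 0.0018 0.002 ]
shift cm (array([ 0.0044,  0.0501, -0.    ]), np.float64(-0.0))
[247.3451 199.0211] [256.554  206.2356]
```

View pics/t3.png

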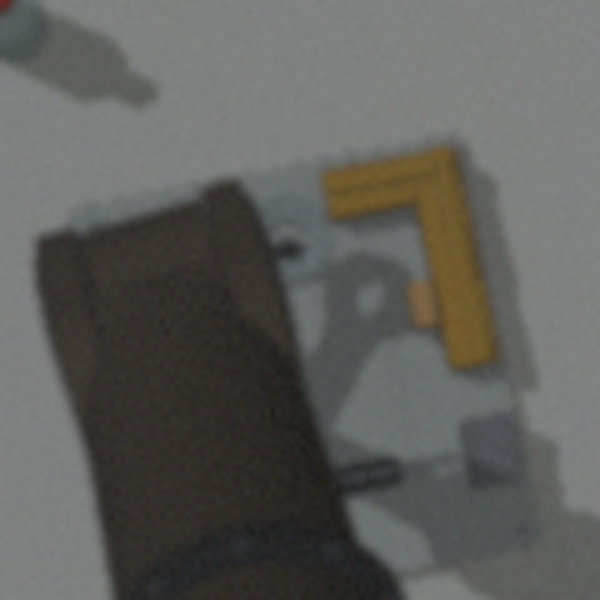

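View pics/s3.png

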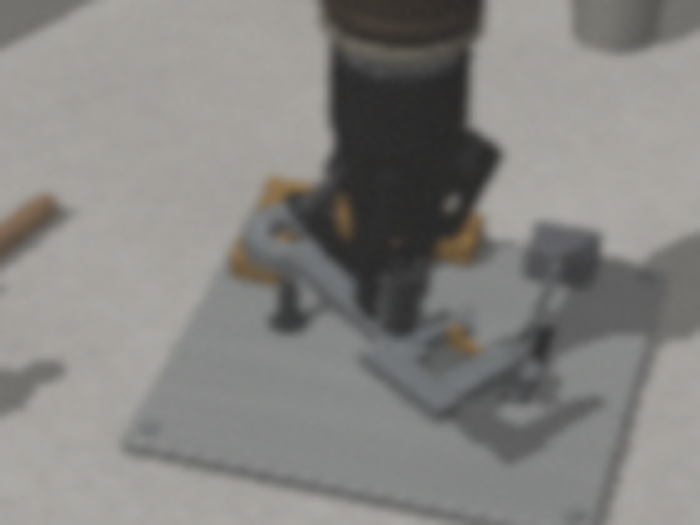

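{"name": "carry_out", "arguments": {"motion": [1, 0, 0.05, 1, 0, 1, 0, 0, 1, 0, 1, 0, 0, 1, 0, 1, 0, 0, 1, 0, 1, 0, 0, 0.6, 0, 1, 0, 0, 0.4, 0, 1, 0, 0, 0, 0]}}

```text
time_s: 17.6
ee_pos: [0.4753, 0.0386, 0.0381]
eef_rot: [0.969, -0.246, -0.0, 0.0]
ft_force: [-0.8, -0.4, -5.5]
gripper_width: 0.0149
finger_force: 88.7
```

{"name": "carry_out", "arguments": {"motion": [1, 0, 0, 0.3, 0, 1, 0, 0, 0.2, 0, 1, 0, 0, 0.15, 0, 1, 0, 0, 0.05, 0, 1, 0, 0, 0, 0]}}

```text
time_s: 18.23
ee_pos: [0.4754, 0.0386, 0.0313]
eef_rot: [0.969, -0.246, -0.0, 0.0]
ft_force: [0.1, -1.0, -4.5]
gripper_width: 0.0148
finger_force: 88.7
```

{"name": "carry_out", "arguments": {"motion": [1, 0, 0, 0.05, 0, 1, 0, 0, 0, 0, 1, 0, 0, 0, 0]}}

```text
time_s: 18.6
ee_pos: [0.4754, 0.0386, 0.0308]
eef_rot: [0.969, -0.246, 0.0, 0.0]
ft_force: [0.3, 0.9, -4.9]
gripper_width: 0.0147
finger_force: 88.7
```

{"name": "carry_out", "arguments": {"motion": [1, 0, 0, 0.05, 0, 1, 0, 0, 0, 0]}}

```text
time_s: 18.85
ee_pos: [0.4755, 0.0385, 0.0307]
eef_rot: [0.969, -0.246, 0.0, 0.0]
ft_force: [-2.5, -0.8, 4.4]
gripper_width: 0.015
finger_force: 90.1
```

{"name": "carry_out", "arguments": {"motion": [1, 0, 0, 0.05, 0, 1, 0, 0, 0, 0]}}

```text
time_s: 19.1
ee_pos: [0.4754, 0.0386, 0.0306]
eef_rot: [0.969, -0.246, 0.0, 0.0]
ft_force: [-5.7, -0.5, 13.5]
gripper_width: 0.0147
finger_force: 91.7
```

{"name": "carry_out", "arguments": {"motion": [1, 0, 0, -0.08, 0, 1, 0.01, 0.54, 0, -0.05, 1, 0.01, 0.54, 0, -0.05, 1, 0.01, 0.54, 0, -0.05, 1, 0, 0, 0, 0], "newtons": 40}}

```text
time_s: 19.73
ee_pos: [0.4689, 0.0236, 0.0307]
eef_rot: [0.985, -0.173, 0.0, -0.0]
ft_force: [-0.3, -0.1, 0.0]
gripper_width: 0.0148
finger_force: 89.4
```

```bash
python3 - <<'E'
from h import *
np.set_printoptions(precision=4,suppress=True)
o,p,psi=pose();th=psi-np.pi;print(o['time_s'],p,psi,o['ft_force'],o['moment'])
x0=[p[0]-.1075*np.cos(th),p[1]-.1075*np.sin(th),p[2]-.019,th];print(x0)
x,pt,r=fit(LP,x0,2);print(x,len(pt),r.std(0),"eye-stud",x[:2]-[.5706,-.0124],"rel angle",x[3]+2*np.pi-(2*np.pi-2.938))
b=save("side","s4.png",(220,170,340,260),6)
for q in [(.150,-.0225),(.150,-.0)]:
    c,s=np.cos(-2.938),np.sin(-2.938);print(proj(b,[.5706+c*q[0]-s*q[1],-.0124+s*q[0]+c*q[1],.034]))
E
```

```text
19.725 [0.4689 0.0236 0.0307] -0.34787206806694804 [-0.2561 -0.0548  0.0395] [-0.173   0.0525  0.1711]
[np.float64(0.5699814704818296), np.float64(-0.013015067118130216), np.float64(0.011676801614011308), np.float64(-3.4894647216567414)]
[ 0.5713 -0.0114  0.0116 -3.4774] 13 [0.0021 0.0018 0.0017] eye-stud [0.0007 0.001 ] rel angle -0.5394282208664483
[302.9296 222.2605]
[304.5907 217.7804]
```

View pics/s4.png

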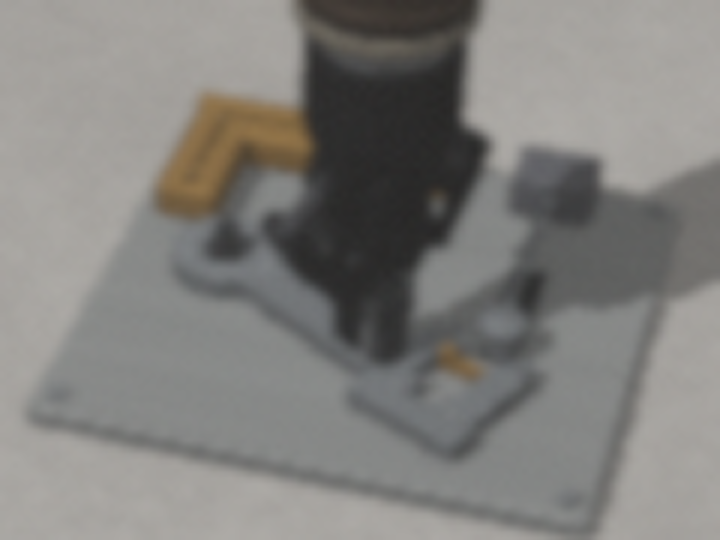

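{"name": "carry_out", "arguments": {"motion": [1.9, 0, 0, 0, 0, 1.9, 0, 0, 0, 0, 1.9, 0.01, 0.32, 0, -0.03, 1.9, 0.01, 0.32, 0, -0.03, 1.9, 0, 0, 0, 0], "newtons": 30}}

```text
time_s: 21.6
ee_pos: [0.4665, 0.0174, 0.0306]
eef_rot: [0.99, -0.143, -0.0, 0.0]
ft_force: [-0.1, 1.3, -0.3]
gripper_width: 0.0188
finger_force: 0.4
```

{"name": "carry_out", "arguments": {"motion": [1.9, 0.01, 0.32, 0, -0.03, 1.9, 0, 0.32, 0, -0.03, 1.9, 0, 0, 0, 0]}}

```text
time_s: 21.98
ee_pos: [0.465, 0.0109, 0.0306]
eef_rot: [0.994, -0.113, -0.0, 0.0]
ft_force: [0.0, -0.3, 0.6]
gripper_width: 0.019
finger_force: 0.0
```

{"name": "carry_out", "arguments": {"motion": [1.9, 0, 0.22, 0, -0.02, 1.9, 0, 0.22, 0, -0.02, 1.9, 0, 0, 0, 0]}}

```text
time_s: 22.35
ee_pos: [0.4645, 0.0079, 0.0307]
eef_rot: [0.996, -0.093, 0.0, -0.0]
ft_force: [1.3, 4.5, -1.4]
gripper_width: 0.0186
finger_force: 2.4
```

{"name": "carry_out", "arguments": {"motion": [1.9, 0, 0.22, 0, -0.02, 1.9, 0, 0.22, 0, -0.02, 1.9, 0, 0, 0, 0]}}

```text
time_s: 22.72
ee_pos: [0.4641, 0.0045, 0.0309]
eef_rot: [0.997, -0.072, 0.001, -0.001]
ft_force: [0.2, 8.8, 1.0]
gripper_width: 0.0191
finger_force: 4.1
```

{"name": "carry_out", "arguments": {"motion": [1.9, 0, 0.15, 0, -0.014, 1.9, 0, 0, 0, 0]}}

```text
time_s: 22.98
ee_pos: [0.464, 0.0034, 0.031]
eef_rot: [0.998, -0.065, 0.001, -0.001]
ft_force: [1.2, 8.0, 1.7]
gripper_width: 0.0191
finger_force: 4.6
```

{"name": "carry_out", "arguments": {"motion": [1.9, 0, 0.15, 0, -0.014, 1.9, 0, 0, 0, 0]}}

```text
time_s: 23.22
ee_pos: [0.464, 0.002, 0.031]
eef_rot: [0.998, -0.058, 0.001, -0.001]
ft_force: [0.9, 9.3, 0.5]
gripper_width: 0.0191
finger_force: 4.9
```

{"name": "carry_out", "arguments": {"motion": [1.9, 0, 0.15, 0, -0.014, 1.9, 0, 0.15, 0, -0.014, 1.9, 0, 0, 0, 0]}}

```text
time_s: 23.6
ee_pos: [0.4639, -0.0004, 0.0311]
eef_rot: [0.999, -0.044, 0.001, -0.002]
ft_force: [1.0, 11.1, 2.5]
gripper_width: 0.0188
finger_force: 5.8
```

{"name": "carry_out", "arguments": {"motion": [1.9, 0, 0.15, 0, -0.014, 1.9, 0, 0.15, 0, -0.014, 1.9, 0, 0, 0, 0]}}

```text
time_s: 23.98
ee_pos: [0.4637, -0.0022, 0.0313]
eef_rot: [1.0, -0.03, 0.001, -0.002]
ft_force: [0.2, 16.0, 4.0]
gripper_width: 0.0193
finger_force: 8.0
```

```bash
python3 - <<'E'
from h import *
np.set_printoptions(precision=4,suppress=True)
o,p,psi=pose();th=psi-np.pi;print(o['time_s'],p,psi,o['ft_force'],o['moment'])
x0=[.5706,-.0124,.012,th]
x,pt,r=fit(LP,x0,2);print(x,len(pt),r.std(0),"eye-stud",x[:2]-[.5706,-.0124],"th",th,"rel angle",x[3]+2.938)
for t in pt: print(t[2],t[3],t[1].round(4) if hasattr(t[1],'round') else np.round(t[1],4))
save("side","s5.png",(270,190,340,250),9)
E
```

```text
23.975 [ 0.4637 -0.0022  0.0313] -0.05910690392823625 [ 0.2492 16.0277  4.0092] [ 3.4078  0.0408 -0.1227]
[ 0.5697 -0.0178  0.0122 -3.2933] 12 [0.0021 0.0015 0.0018] eye-stud [-0.0009 -0.0054] th -3.2006995575180293 rel angle -0.35534222107805213
top link_eye [ 0.5691 -0.0198  0.0201]
top link [ 0.5714 -0.0171  0.0104]
side link_eye [ 0.5725 -0.0192  0.0183]
side link_mouth [ 0.419  -0.0333  0.0201]
side link_grip [ 0.4612 -0.0013  0.0484]
side link [ 0.5672 -0.0186  0.0107]
top link_eye [ 0.57   -0.0204  0.0212]
top link [ 0.5718 -0.0167  0.01  ]
side link_eye [ 0.5718 -0.0163  0.0155]
side link_throat [0.4203 0.0033 0.018 ]
side link_grip [ 0.4602 -0.0002  0.05  ]
side link [ 0.5718 -0.016   0.0118]
```

View pics/s5.png

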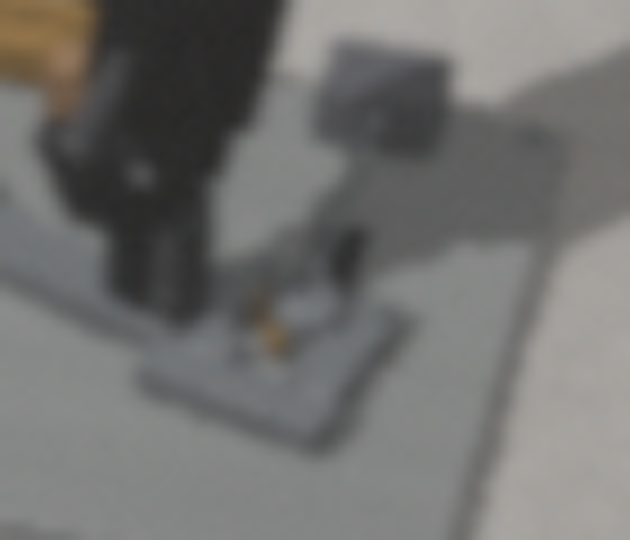

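The eye is on the stud and shifted about 5 mm against it. The pin is at the latch, at (310,305) in the crop, and the tool leads the link by 0.09 rad. I will go on in small steps, watching the force.

{"name": "carry_out", "arguments": {"motion": [1.9, 0, 0.1, 0, 0, 1.9, 0, 0, 0, 0]}}

```text
time_s: 25.48
ee_pos: [0.4636, -0.0027, 0.0313]
eef_rot: [1.0, -0.029, 0.001, -0.002]
ft_force: [0.7, 17.7, 4.2]
gripper_width: 0.0189
finger_force: 8.8
```

{"name": "carry_out", "arguments": {"motion": [1.9, 0, 0.05, 0, 0, 1.9, 0, 0, 0, 0]}}

```text
time_s: 25.72
ee_pos: [0.4636, -0.0029, 0.0313]
eef_rot: [1.0, -0.029, 0.001, -0.002]
ft_force: [-1.3, 18.3, 6.1]
gripper_width: 0.0189
finger_force: 9.3
```

{"name": "carry_out", "arguments": {"motion": [1.9, 0, 0.1, 0, 0, 1.9, 0, 0, 0, 0]}}

```text
time_s: 25.98
ee_pos: [0.4635, -0.0037, 0.0313]
eef_rot: [1.0, -0.029, 0.001, -0.003]
ft_force: [-1.6, 19.4, 5.9]
gripper_width: 0.0192
finger_force: 9.7
```

{"name": "carry_out", "arguments": {"motion": [1.9, 0, 0.05, 0, 0, 1.9, 0, 0, 0, 0]}}

```text
time_s: 26.22
ee_pos: [0.4635, -0.0039, 0.0314]
eef_rot: [1.0, -0.029, 0.001, -0.003]
ft_force: [-1.6, 20.6, 6.5]
gripper_width: 0.0188
finger_force: 10.2
```

```bash
python3 - <<'E'
from h import *
np.set_printoptions(precision=4,suppress=True)
o,p,psi=pose();th=psi-np.pi
x,pt,r=fit(LP,[.5706,-.0124,.012,th-.09],3);print(get_obs()['time_s'],x,len(pt),r.std(0),"eye-stud",x[:2]-[.5706,-.0124],"rel angle",x[3]+2.938)
a=capture("top")
save("side","s6.png",(280,200,330,240),14)
for n,z,q in[("throat",.018,(.15,0)),("mouth",.018,(.1457,.0388)),("eye",.018,(0,0))]:
    c,s=np.cos(x[3]),np.sin(x[3]);b=capture("side");u=proj(b,[x[0]+c*q[0]-s*q[1],x[1]+s*q[0]+c*q[1],z]);print(n,u,(u-[280,200])*14)
E
```

```text
28.025 [ 0.5703 -0.0167  0.0115 -3.2776] 23 [0.0019 0.0029 0.0051] eye-stud [-0.0003 -0.0043] rel angle -0.33957316238799695
throat [298.3672 230.8134] [257.1402 431.3882]
mouth [304.1717 223.6481] [338.4044 331.0728]
eye [257.2931 212.0718] [-317.8965  169.005 ]
```

View pics/s6.png

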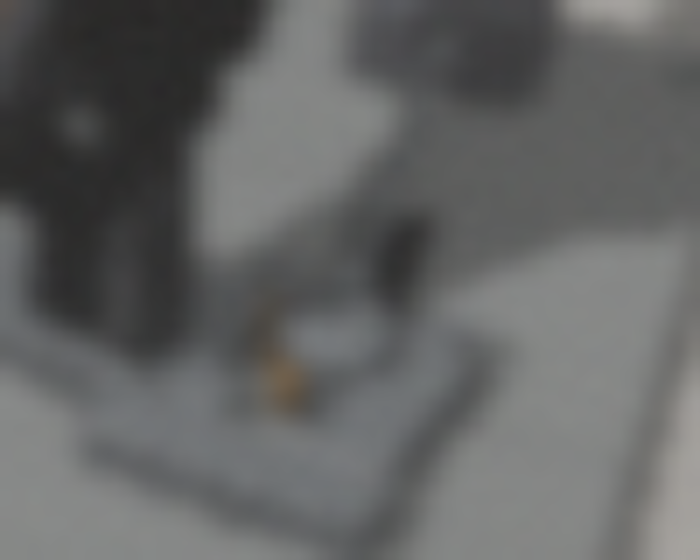

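The pin is over half-way in and the latch is folded. Tilt and stud friction are using up push, so I will back off slightly, grip gently and go on with a rigid hold, so that the wrist force shows the pin force directly.

{"name": "carry_out", "arguments": {"motion": [1.9, 0, -0.15, 0, 0.04, 1.9, 0, -0.15, 0, 0.04, 1.9, 0, 0, 0, 0]}}

```text
time_s: 28.65
ee_pos: [0.4624, -0.0038, 0.0309]
eef_rot: [0.998, -0.07, 0.0, -0.001]
ft_force: [-2.0, 10.1, 3.7]
gripper_width: 0.019
finger_force: 5.1
```

{"name": "carry_out", "arguments": {"motion": [1.0, 0, 0, 0, 0, 1.0, 0, 0, 0, 0, 1.0, 0, 0, 0, 0], "newtons": 40}}

```text
time_s: 29.02
ee_pos: [0.4625, -0.0031, 0.031]
eef_rot: [0.998, -0.07, 0.0, -0.001]
ft_force: [-1.5, 13.1, 5.6]
gripper_width: 0.0157
finger_force: 44.2
```

```bash
python3 - <<'E'
from h import *
np.set_printoptions(precision=4,suppress=True)
o,p,psi=pose();th=psi-np.pi;print(o['ft_force'],o['moment'],psi)
x,pt,r=fit(LP,[.5706,-.0124,.012,th],3);print(get_obs()['time_s'],x,len(pt),r.std(0),"eye-stud",x[:2]-[.5706,-.0124],"th",th,"rel angle",x[3]+2.938)
E
```

```text
[-1.457  13.1452  5.595 ] [ 2.7002  0.4643 -0.065 ] -0.13962576253848055
30.825 [ 0.5706 -0.0168  0.0123 -3.2745] 20 [0.0023 0.0021 0.002 ] eye-stud [-0.     -0.0044] th -3.2812184161282736 rel angle -0.336505219365149
```

{"name": "carry_out", "arguments": {"motion": [1.0, 0, 0.07, 0, -0.015, 1.0, 0, 0.07, 0, -0.015, 1.0, 0, 0, 0, 0]}}

```text
time_s: 31.2
ee_pos: [0.4621, -0.005, 0.031]
eef_rot: [0.998, -0.056, 0.0, -0.001]
ft_force: [-3.4, 12.5, 6.7]
gripper_width: 0.0153
finger_force: 45.0
```

```bash
python3 - <<'E'
from h import *
o,p,psi=pose();print(p,psi,o['ft_force'],o['moment'],o['finger_force'])
E
```

```text
[ 0.46208701 -0.00495611  0.03098847] -0.11114723346561547 [-3.405338   12.45984651  6.65738513] [ 2.48176122  0.63138192 -0.53307227] 44.97544527053833
```

{"name": "carry_out", "arguments": {"motion": [1.0, -0.03, 0.1, -0.03, -0.015, 1.0, -0.03, 0.1, 0, -0.015, 1.0, 0, 0, 0, 0]}}

```text
time_s: 31.58
ee_pos: [0.4615, -0.0084, 0.031]
eef_rot: [0.999, -0.041, 0.0, -0.001]
ft_force: [-0.0, 6.5, -0.2]
gripper_width: 0.0154
finger_force: 43.5
```

{"name": "carry_out", "arguments": {"motion": [1.0, 0, 0.12, 0, -0.015, 1.0, 0, 0, 0, 0]}}

```text
time_s: 31.82
ee_pos: [0.4614, -0.0098, 0.0309]
eef_rot: [0.999, -0.033, 0.0, -0.0]
ft_force: [-0.4, 5.7, 1.1]
gripper_width: 0.0152
finger_force: 43.5
```

```bash
python3 - <<'E'
from h import *
o,p,psi=pose();print(p,psi,o['ft_force'],o['moment'],o['finger_force'])
E
```

```text
[ 0.46136981 -0.00977453  0.03093464] -0.06684992562583844 [-0.42999394  5.74683519  1.14931242] [ 1.18985373  0.04920782 -0.14187739] 43.46878945827484
```

{"name": "carry_out", "arguments": {"motion": [1.0, 0, 0.14, 0, -0.015, 1.0, 0, 0.14, 0, -0.015, 1.0, 0, 0, 0, 0]}}

```text
time_s: 32.2
ee_pos: [0.4614, -0.0135, 0.0309]
eef_rot: [1.0, -0.019, 0.0, 0.0]
ft_force: [1.0, 2.5, -2.2]
gripper_width: 0.0153
finger_force: 43.2
```

{"name": "carry_out", "arguments": {"motion": [1.0, 0, 0.14, 0, -0.015, 1.0, 0, 0, 0, 0]}}

```text
time_s: 32.45
ee_pos: [0.4614, -0.0154, 0.0309]
eef_rot: [1.0, -0.012, 0.0, 0.0]
ft_force: [3.0, 0.7, -3.6]
gripper_width: 0.0154
finger_force: 43.0
```

{"name": "carry_out", "arguments": {"motion": [1.0, 0, 0.14, 0, -0.015, 1.0, 0, 0, 0, 0]}}

```text
time_s: 32.7
ee_pos: [0.4608, -0.0166, 0.0309]
eef_rot: [1.0, -0.004, -0.0, 0.0]
ft_force: [-0.0, 0.2, -2.2]
gripper_width: 0.0153
finger_force: 43.2
```

{"name": "carry_out", "arguments": {"motion": [1.0, 0, 0.12, 0, -0.012, 1.0, 0, 0, 0, 0]}}

```text
time_s: 32.95
ee_pos: [0.4606, -0.0175, 0.0309]
eef_rot: [1.0, 0.002, -0.0, 0.0]
ft_force: [-0.7, 0.5, 0.0]
gripper_width: 0.0152
finger_force: 43.5
```

{"name": "carry_out", "arguments": {"motion": [1.0, 0, 0.12, 0, -0.012, 1.0, 0, 0, 0, 0]}}

```text
time_s: 33.2
ee_pos: [0.4608, -0.0182, 0.0309]
eef_rot: [1.0, 0.008, -0.0, -0.0]
ft_force: [-2.4, 2.8, 2.1]
gripper_width: 0.0158
finger_force: 43.8
```

```bash
python3 - <<'E'
from h import *
np.set_printoptions(precision=4,suppress=True)
o,p,psi=pose();th=psi-np.pi;print(o['ft_force'],o['moment'],psi)
x,pt,r=fit(LP,[.5706,-.0124,.012,th],2);print(get_obs()['time_s'],x,len(pt),r.std(0),"eye-stud",x[:2]-[.5706,-.0124],"th",th,"rel angle",x[3]+2.938)
b=save("side","s7.png",(275,195,335,240),12)
for n,z,q in[("throat",.018,(.15,0)),("mouth",.018,(.1457,.0388))]:
    c,s=np.cos(x[3]),np.sin(x[3]);u=proj(b,[x[0]+c*q[0]-s*q[1],x[1]+s*q[0]+c*q[1],z]);print(n,u,(u-[275,195])*12)
E
```

```text
[-2.3667  2.7919  2.1128] [ 0.6273  0.3979 -0.2678] 0.015997196907369744
34.4 [ 0.5694 -0.0165  0.0118 -3.1243] 16 [0.002  0.0017 0.0026] eye-stud [-0.0012 -0.0041] th -3.1255954566824236 rel angle -0.18627737981405756
throat [302.277  226.7811] [327.3245 381.3729]
mouth [306.0818 219.232 ] [372.9819 290.7835]
```

View pics/s7.png

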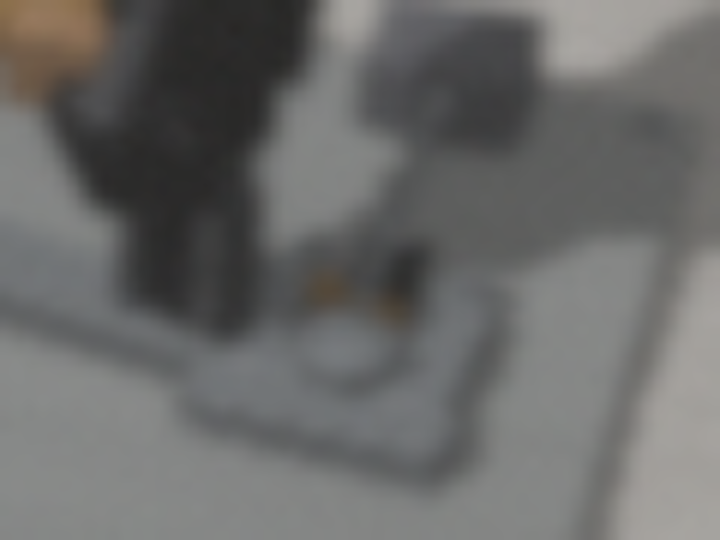

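The latch, orange at (320,285) to (395,305), now spans the mouth behind the pin head at (350,345), so it looks shut. One small push will make sure before I let go.

{"name": "carry_out", "arguments": {"motion": [1.0, 0, 0.08, 0, -0.008, 1.0, 0, 0, 0, 0]}}

```text
time_s: 34.7
ee_pos: [0.4609, -0.0185, 0.0309]
eef_rot: [1.0, 0.012, -0.0, -0.0]
ft_force: [-3.8, 5.3, 2.3]
gripper_width: 0.0153
finger_force: 44.4
```

{"name": "carry_out", "arguments": {"motion": [1.0, 0, 0.06, 0, -0.006, 1.0, 0, 0, 0, 0]}}

```text
time_s: 34.95
ee_pos: [0.461, -0.0187, 0.0309]
eef_rot: [1.0, 0.015, -0.0, -0.001]
ft_force: [-3.7, 8.0, 2.5]
gripper_width: 0.0157
finger_force: 45.2
```

{"name": "carry_out", "arguments": {"motion": [1.0, 0, -0.1, 0, 0.01, 1.0, 0, -0.08, 0, 0.008, 2.0, 0, 0, 0, 0, 3.0, 0, 0, 0, 0, 4.5, 0, 0, 0, 0, 4.5, 0, 0, 0, 0, 4.5, 0, 0, -1, 0, 4.5, 0, 0, -3, 0, 4.5, 0, 0, -5, 0, 4.5, 0, 0, -5, 0]}}

```text
time_s: 36.2
ee_pos: [0.4607, -0.018, 0.1729]
eef_rot: [1.0, 0.006, -0.0, -0.0]
ft_force: [0.8, -0.5, -0.4]
gripper_width: 0.0448
finger_force: 0.0
```

{"name": "carry_out", "arguments": {"motion": [4.5, 6, 0, 0, 0, 4.5, 0, -5, -4, 0, 4.5, 0, -6, 0, 0, 4.5, 0, -6, 0, 0, 4.5, 0, -6, 0, 0, 4.5, 0, 0, 0, 0]}}

```text
time_s: 36.95
ee_pos: [0.5167, 0.2177, 0.2109]
eef_rot: [1.0, 0.01, 0.0, -0.002]
ft_force: [0.5, -0.8, -0.1]
gripper_width: 0.0449
finger_force: 0.0
```

```bash
python3 - <<'E'
from h import *
np.set_printoptions(precision=4,suppress=True)
x,pt,r=fit(LP,[.5694,-.0165,.012,-3.12],2);print(get_obs()['time_s'],get_obs()['ft_force'],x,len(pt),r.std(0),"eye-stud",x[:2]-[.5706,-.0124],"rel",x[3]+2.938)
b=save("top","t8.png",(220,180,300,240),8)
E
```

```text
38.15 [ 0.4594 -0.4652  0.8634] [ 0.5702 -0.0168  0.0104 -3.1365] 21 [0.0019 0.0027 0.0031] eye-stud [-0.0004 -0.0044] rel -0.19847406838036186
```

View pics/t8.png

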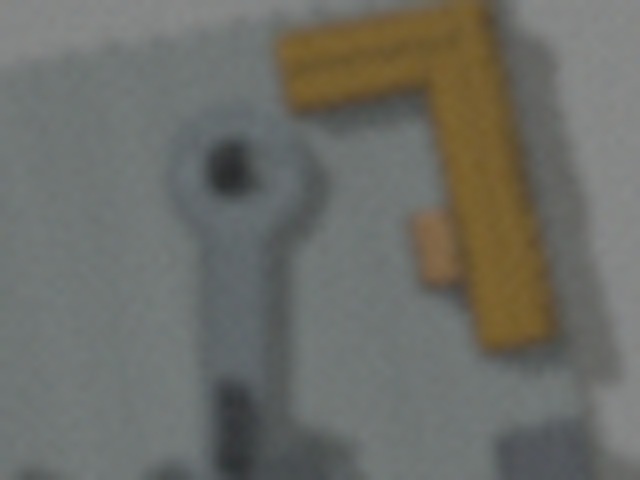

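The last crop shows the eye around the stud at (230,165), with the link flat and let go. The previous one showed the latch shut behind the pin.

```bash
python3 -c "from bench import hand_in;print(hand_in())"
```

```text
the job is handed in; nothing more can be done
None
```

The link's eye is on the stud and the latch looked shut behind the pin in the last side picture. The link is flat and let go, the arm is clear, and the job is handed in at about 38 s; `hand_in()` gave no verdict back.

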